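# Divert the ball sorter to the other cup

### The arm

A 6-joint arm with a two-finger parallel gripper is mounted at the origin on a cart in front of the work surface, level with it; the furniture and walls round the work are solid. World frame = base frame: x ahead of the robot, y to its left, z up, the work surface at z = 0. Lengths are in mm, angles in degrees, forces in N, time in s.
With the tool pointing down it reaches from about 300 to 850 mm from the base axis. Payload 4.2 kg.
Tool frame: the origin (TCP) lies midway between the tips of the shut fingers; the grasp point (between the pads) lies 19 mm behind it; z points along the fingers, y is the line along which they close (so a half turn about z gives the same grasp; the last joint's range is limited). The gripper opens to 91 mm and grips with 3 to 60 N. Pads are 32 mm wide; open, the fingers measure 118 mm over their backs; the gripper's body (76 mm by 178 mm) begins 60 mm behind the grasp point.
Start: joints at [73.74, 18.312, 89.639, -0, 72.044, -1.146], TCP at [149.933, 555.124, 213.976] pointing down, gripper open.
Joint ranges: [-177.97, 177.97], [-48.28, 115.42], [12.27, 149.76], [-77.06, 257.06], [2.81, 150.46], [-146.56, 146.56]. Speed limits (degrees/s): [147.25, 147.25, 180, 180, 180, 180].

### API

Orientations are given as [roll, pitch, yaw] about the fixed x, y, z axes, in that order (R = Rz(yaw) Ry(pitch) Rx(roll)).
In Python, from workcell import env gives the robot as it stands.
- The arm moves only by the shell command python3 -m jog 'ROWS' [FORCE]. ROWS is a JSON object of lists of equal length, an entry for each row: "jaw": the finger opening in mm, from 0 to 91.2; "slide": the shift along the tool's x, y, z in units of 30 mm (1.0 is 30 mm), a list of three; "spin": the turn about the tool's z in units of 8 degrees (1.0 is 8 degrees). In form: {"jaw": [jaw, ...], "slide": [[dx, dy, dz], ...], "spin": [spin, ...]}. A call has 1 to 10 rows; each row shifts and turns the commanded pose from where the row before left it, along the tool's axes as they then stand; what a row does not reach is not made up. A row lasts 1/10 s, in which the tool goes at most 50 mm and 8.59 degrees, less where a joint would pass 70% of its speed; a pose out of reach is approached as far as the arm can. A call is refused whole if a number of a shift passes 1 or a number of a turn 1, either way. A call with a gripper value outside its range is refused whole. The fingers move at their own pace and stop on an object; FORCE is the grip in N (left out, the last holds). Time passes only in rows, so rows that do not move let the fingers close. It gives the time, the measured TCP pose, the force, the opening and the grip force at its end, in the units of the state.
- env.state(): the state, without advancing time (a new reading comes with each control period).
- env.grab_frame(name): name is "scene" or "top" or "wrist"; returns the picture (384x512x3 uint8, red, green, blue); there is no depth.
- env.camera_model(name): a dict with "fx", "fy", "cx", "cy" (pixels), "camera_from_world" (4x4, takes a point from world to camera coordinates). Camera axes: x right, y up, looking along -z (the intrinsics and any distortion apply to the point x, -y, -z); pixel columns grow to the right and rows downward; lengths in mm; the calibration is good to about 2 mm. A picture is of the moment at which its call begins: read the wrist's pose just before it. camera_model takes no time and is no camera call; for the wrist camera it gives the pose at the moment of the call.
- env.job_done(): hands the job in; it is judged then, once.
The state is a dict: "time_s": time; "qpos": joint angles; "qvel": joint speeds; "effort": joint torques, N m; "ee_pos": TCP position; "ee_rot": TCP orientation; "force": force on the tool from outside, world axes, zero at the start; "torque": the same for the moment, N m; "gripper_width": finger opening in mm; "gripper_force": force on a finger pad.
Only numpy, scipy, OpenCV 4.12 (cv2) and the standard library are available. Lean on these libraries where they do the work, as an engineer would, in place of code of your own. Each camera call takes 0.05 s, during which the arm holds its last target. There are 200 camera calls.

### The job

The little ball sorter's seesaw gate leans toward one of its two cups: with closed fingertips, push the raised end of the gate down so that it rocks over and leads to the other cup. Then press the red feed plate all the way down so that the three steel balls roll out into that other cup by themselves. Only push: do not grasp or touch the balls, leave the things lying around where they are, and end with the hand clear.

Things in the scene. Friction and masses are not known exactly. Their poses are not given: they have to be found in the camera images.
- sorter: Fixed ball sorter, 334 mm long along y, blue cup at +y, yellow at -y. Origin: underside of the base at the gate's middle. Gate pivot along x at 50 mm height. Clear guard at x = -29 mm, 76 mm wide, 142 mm high. Steel feed chute from x = 174 mm (152 mm high) down to the gate's middle (floor 104 mm high), with three balls behind the red feed gate at x = 76 mm.
- gate (a joint): Seesaw trough, 194 mm long, 44 mm wide; -0.28 to 0.28 rad. Positive: blue end (+y) raised, leading down to the yellow cup; negative: yellow end raised, leading to the blue cup. Top-heavy (brass weight): rests only at +0.28 or -0.28 and tips over by itself once pushed past 0; under 1 N on the raised end moves it. May still be settling in the first half second.
- blue_pad (a point): Middle of the top of the blue end pad of the gate (pad 44 mm wide across, 26 mm long), 85 mm along y from the pivot and 31 mm above the pin when level. About 103 mm high when raised, 56 mm when lowered. Axes as the gate's (y along the trough).
- yellow_pad (a point): The same point on the yellow end pad, 85 mm toward -y.
- feed (a joint): Feed gate, 0 m shut, 0.028 m fully pressed down; stays where it is left (about 2 N of friction). Its blade lets the balls go once about 0.02 m down.
- feed_top (a point): Middle of the top of the red feed plate (36 mm along x by 64 mm along y), 179 mm high when shut, 151 mm when fully down. Press straight down.
- blue_cup (a point): Middle of the inner floor of the blue cup, 10 mm high; the cup is 62 mm inside along x and 86 mm along y, side walls 50 mm high, outer wall 66 mm. Axes as the sorter's.
- yellow_cup (a point): The same for the yellow cup.
- ball1_center (a point): Centre of steel ball 1, 22 mm across, about 43 g; at the start in the feed chute next to the feed gate.
- ball2_center (a point): Centre of steel ball 2, 22 mm across, about 43 g; at the start in the feed chute.
- ball3_center (a point): Centre of steel ball 3, 22 mm across, about 43 g; at the start in the feed chute.
- screw_box: Bystander: small blue plastic box with a clear lid, 41x54x20 mm. Origin under its middle.
- bottle: Bystander: small clear bottle with a black cap, 30 mm across, 57 mm high. Origin under its middle.
- cutters: Bystander: side cutters with green grips, 113 mm long, lying flat. Origin under the middle.

How it is judged:
By the outcome, as a careful person would: the job done as asked, in the order asked, and still so for the second after the job is handed in, with the robot touching nothing.
It also fails if it takes over 38 s, if anything falls off the work surface, if the arm or the gripper's body presses on something with over 40 N, if the wrist force passes 120 N, or if a joint passes its speed limit or range.

## Working session

There is one attempt and no reset: what is moved stays moved. The work goes in short steps, Python scripts to look and compute and a shell command to move; the robot and the scene stay as the last step left them, time stands still between calls to the robot, and variables do not carry over. Pictures are saved under pics/ and viewed, at most 10 in all, crops included, and the job is handed in when it is done.

```bash
mkdir -p pics
python3 - <<'E'
from workcell import env
import cv2,numpy as np
s=env.state();print({k:np.round(s[k],2).tolist() for k in('time_s','ee_pos','ee_rot','force','gripper_width')})
for n in('scene','top'):
    f=env.grab_frame(n);cv2.imwrite(f'pics/{n}0.png',cv2.cvtColor(f,cv2.COLOR_RGB2BGR))
    m=env.camera_model(n);print({k:(np.round(v,3).tolist()) for k,v in m.items()})
E
```

```text
{'time_s': 0.0, 'ee_pos': [149.8, 554.61, 213.12], 'ee_rot': [-179.9, 0.0, 164.89], 'force': [-0.48, 0.36, -0.81], 'gripper_width': 91.01}
{'fx': 431.917, 'fy': 431.917, 'cx': 257.3, 'cy': 186.255, 'camera_from_world': [[-0.89, -0.457, 0.0, 561.28], [0.237, -0.462, 0.854, -32.304], [-0.39, 0.76, 0.52, -1076.554], [0.0, 0.0, 0.0, 1.0]]}
{'fx': 403.055, 'fy': 403.055, 'cx': 251.918, 'cy': 186.502, 'camera_from_world': [[0.012, -1.0, 0.003, 354.86], [0.994, 0.012, 0.106, -470.234], [-0.106, 0.002, 0.994, -951.161], [0.0, 0.0, 0.0, 1.0]]}
```

View pics/scene0.png

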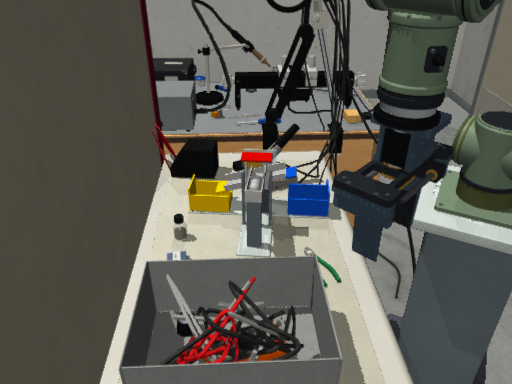

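View pics/top0.png

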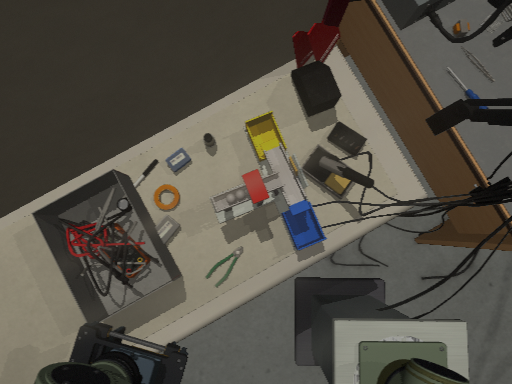

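```bash
cat > h.py <<'E'
import cv2,numpy as np
from workcell import env
def ray(m,u,v):
    T=np.array(m['camera_from_world']);R=T[:3,:3]
    d=R.T@np.array([(u-m['cx'])/m['fx'],-(v-m['cy'])/m['fy'],-1.]);return -R.T@T[:3,3],d/np.linalg.norm(d)
def plane(m,u,v,z):
    o,d=ray(m,u,v);return o+d*(z-o[2])/d[2]
def two(m1,p1,m2,p2):
    A=np.zeros((3,3));b=np.zeros(3);L=[]
    for m,p in((m1,p1),(m2,p2)):
        o,d=ray(m,*p);P=np.eye(3)-np.outer(d,d);A+=P;b+=P@o;L.append((o,P))
    x=np.linalg.solve(A,b);return x,[np.linalg.norm(P@(x-o)) for o,P in L]
def blobs(f,lo,hi,box=None,n=4):
    h=cv2.cvtColor(f,cv2.COLOR_RGB2HSV);k=cv2.inRange(h,np.array(lo),np.array(hi))
    if box:
        q=np.zeros_like(k);x0,y0,x1,y1=box;q[y0:y1,x0:x1]=k[y0:y1,x0:x1];k=q
    c=cv2.findContours(k,cv2.RETR_EXTERNAL,cv2.CHAIN_APPROX_NONE)[0]
    return sorted(c,key=cv2.contourArea,reverse=True)[:n]
E
python3 - <<'E'
from h import *
C={'red':((0,150,80),(8,255,255)),'blue':((105,150,60),(125,255,255)),'yel':((20,150,80),(32,255,255))}
B={'scene':(180,140,340,230),'top':(205,100,335,255)}
for n in B:
    f=cv2.cvtColor(cv2.imread(f'pics/{n}0.png'),cv2.COLOR_BGR2RGB);m=env.camera_model(n)
    for c in C:
        for k in blobs(f,*C[c],B[n],3):
            if cv2.contourArea(k)<6: continue
            M=cv2.moments(k);r=cv2.minAreaRect(k);print(n,c,cv2.contourArea(k),round(M['m10']/M['m00'],1),round(M['m01']/M['m00'],1),np.round(cv2.boxPoints(r)).tolist())
a=cv2.imread('pics/scene0.png')[140:240,180:340];b=cv2.imread('pics/top0.png')[105:255,200:340]
cv2.imwrite('pics/z0.png',np.vstack([cv2.resize(a,(576,360),interpolation=2)[:, :],np.pad(cv2.resize(b,(224,240),interpolation=2),((0,0),(0,352),(0,0)))]))
cv2.imwrite('pics/z1.png',cv2.resize(b,(560,600),interpolation=2));cv2.imwrite('pics/z2.png',cv2.resize(a,(800,500),interpolation=2))
E
```

```text
scene red 254.0 255.9 156.8 [[241.0, 161.0], [241.0, 151.0], [271.0, 152.0], [271.0, 162.0]]
scene blue 1194.0 308.2 199.3 [[288.0, 215.0], [288.0, 180.0], [329.0, 180.0], [329.0, 215.0]]
scene blue 88.5 290.5 172.0 [[286.0, 167.0], [296.0, 167.0], [296.0, 178.0], [286.0, 178.0]]
scene yel 1182.0 208.6 195.5 [[184.0, 208.0], [191.0, 173.0], [235.0, 183.0], [227.0, 217.0]]
scene yel 34.0 254.0 164.5 [[247.0, 163.0], [261.0, 163.0], [261.0, 168.0], [247.0, 168.0]]
top red 458.5 255.3 186.0 [[241.0, 175.0], [257.0, 168.0], [269.0, 197.0], [253.0, 203.0]]
top blue 958.5 301.6 223.9 [[280.0, 210.0], [307.0, 198.0], [325.0, 238.0], [298.0, 250.0]]
top yel 821.0 264.9 135.9 [[244.0, 125.0], [272.0, 113.0], [287.0, 148.0], [260.0, 160.0]]
top yel 15.5 259.2 116.0 [[246.0, 121.0], [272.0, 110.0], [272.0, 112.0], [246.0, 122.0]]
```

View pics/z1.png

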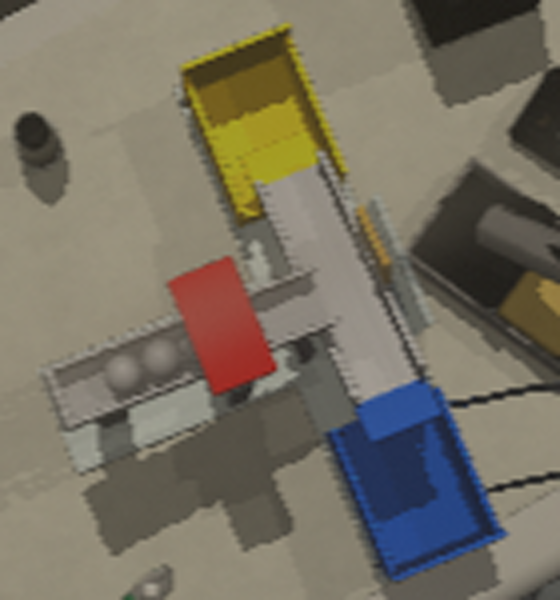

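View pics/z2.png

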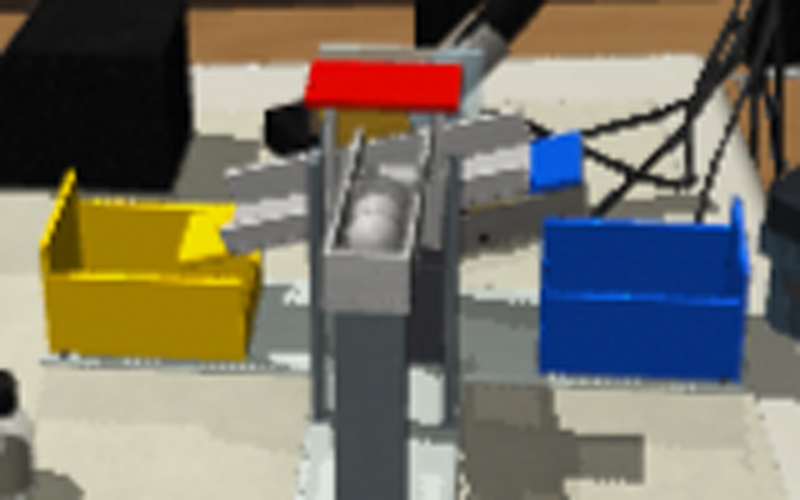

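Run:
```python
from h import *
S=env.camera_model('scene');T=env.camera_model('top')
c=lambda x,y:(200+x/4,105+y/4)
z=lambda x,y:(180+x/5,140+y/5)
p=lambda *a:print(*[np.round(i,1) for i in a])
# cup rims: blue outer-wall top far corners crop (398,578),(505,535); yellow (183,68),(288,28) at z66
bl=[plane(T,*c(*q),66) for q in((398,578),(505,535))];ye=[plane(T,*c(*q),66) for q in((183,68),(288,28))]
p('cups outer',*bl,*ye)
b=sum(bl)/2;y=sum(ye)/2;d=b-y;p('len',np.linalg.norm(d),'mid',(b+y)/2,'sorter y heading',np.degrees(np.arctan2(d[1],d[0])))
u=d/np.linalg.norm(d);sx=np.array([u[1],-u[0],0]);p('x axis',sx)
print('pad 2view',two(T,c(398,411),S,z(556,161)), plane(T,*c(398,411),103))
print('red',two(T,c(222,325),S,z(385,78)),plane(T,*c(222,325),179))
print('red edge corners',[two(T,c(*a),S,z(*q))[0].round(1) for a,q in(((168,285),(313,62)),((212,393),(462,65)))])
print('handle',two(T,(372,185),S,(298,126)))
o=(b+y)/2;o[2]=0
p('pred pad',o+u*85*.96+u*-8.6,'pred red',o+sx*76)
```

```text
Traceback (most recent call last):
numpy._core._exceptions._UFuncNoLoopError: ufunc 'multiply' did not contain a loop with signature matching types (dtype('<U10'), dtype('float64')) -> None
```

Run:
```python
from h import *
np.set_printoptions(precision=1,suppress=True)
S=env.camera_model('scene');T=env.camera_model('top');p=print
c=lambda x,y:(200+x/4,105+y/4)
z=lambda x,y:(180+x/5,140+y/5)
bl=[plane(T,*c(*q),66) for q in((398,578),(505,535))];ye=[plane(T,*c(*q),66) for q in((183,68),(288,28))]
p('cups outer',*bl,*ye)
b=sum(bl)/2;y=sum(ye)/2;d=b-y;p('len',np.linalg.norm(d),'mid',(b+y)/2,'sorter y heading',np.degrees(np.arctan2(d[1],d[0])))
u=d/np.linalg.norm(d);sx=np.array([u[1],-u[0],0]);p('x axis',sx)
p('pad 2view',two(T,c(398,411),S,z(556,161)), plane(T,*c(398,411),103))
p('red',two(T,c(222,325),S,z(385,78)),plane(T,*c(222,325),179))
p('red edge corners',[two(T,c(*a),S,z(*q))[0].round(1) for a,q in(((168,285),(313,62)),((212,393),(462,65)))])
p('handle',two(T,(372,185),S,(298,126)))
o=(b+y)/2;o[2]=0
p('pred pad',o+u*73,'pred red',o+sx*76)
```

```text
cups outer [318.4 250.3  66. ] [343.5 189.1  66. ] [614.3 376.8  66. ] [639.2 315.1  66. ]
len 321.59238830383686 mid [478.8 282.8  66. ] sorter y heading -156.8880917751955
x axis [-0.4  0.9  0. ]
pad 2view (array([412.3, 254.4,  98.7]), [np.float64(0.4522234978807463), np.float64(0.4522234978807325)]) [411.6 254.7 103. ]
red (array([450.2, 353.4, 177.9]), [np.float64(0.004757766626546631), np.float64(0.004757766626531857)]) [450.1 353.4 179. ]
red edge corners [array([468.5, 380.9, 193.4]), array([413.9, 357.9, 194.4])]
handle (array([459.5, 106.6, 147.1]), [np.float64(0.34312309948047687), np.float64(0.343123099480414)])
pred pad [411.7 254.2   0. ] pred red [449.  352.7   0. ]
```

```bash
python3 -m jog '{"jaw":[0,0,0,0,0,0,0,0,0,0],"slide":[[0,0,-0.3],[0,0,-0.3],[0,0,-0.3],[0,0,-0.3],[0,0,-0.3],[0,0,-0.3],[0,0,-0.3],[0,0,-0.3],[0,0,0],[0,0,0]],"spin":[0.65,0.65,0.65,0.65,0.65,0.65,0.65,0.65,0.65,0.65]}' 10
cat >> h.py <<'E'
def go(x,y,z):
    from scipy.spatial.transform import Rotation as Ro
    s=env.state();R=Ro.from_euler('xyz',s['ee_rot'],degrees=True)
    print(np.round(s['time_s'],2),np.round(s['ee_pos'],1),np.round(s['ee_rot'],1),'slide',np.round(R.inv().apply(np.array([x,y,z])-s['ee_pos'])/30,2),'F',np.round(s['force'],1),s['gripper_width'])
E
python3 - <<'E'
from h import *
go(407,252,280)
S=env.camera_model('scene');T=env.camera_model('top');M=np.array(S['camera_from_world'])
for q in((325,205),(345,204),(370,202),(400,200)):
  for h in(0,60,120,180,240):
    w=plane(T,*q,h);a=M[:3,:3]@w+M[:3,3];u=S['cx']+S['fx']*a[0]/-a[2];v=S['cy']-S['fy']*a[1]/-a[2];print(q,h,w[:2].round(),(u.round(),v.round()),end=';')
  print()
E
```

```text
time_s: 1.1
ee_pos: [149.9, 555.0, 285.8]
ee_rot: [-180.0, 0.0, 112.7]
force: [0.1, -0.1, -0.5]
gripper_width: 14.1
gripper_force: 0.0
1.1 [149.9 555.  285.8] [-180.     0.   112.7] slide [-12.62   4.01   0.2 ] F [ 0.1 -0.1 -0.5] 14.062788005755632
(325, 205) 0 [425. 179.] (np.float64(297.0), np.float64(192.0));(325, 205) 60 [421. 190.] (np.float64(298.0), np.float64(174.0));(325, 205) 120 [417. 201.] (np.float64(299.0), np.float64(154.0));(325, 205) 180 [414. 212.] (np.float64(300.0), np.float64(133.0));(325, 205) 240 [410. 223.] (np.float64(301.0), np.float64(110.0));
(345, 204) 0 [428. 130.] (np.float64(303.0), np.float64(183.0));(345, 204) 60 [424. 144.] (np.float64(304.0), np.float64(165.0));(345, 204) 120 [420. 158.] (np.float64(304.0), np.float64(147.0));(345, 204) 180 [416. 172.] (np.float64(305.0), np.float64(126.0));(345, 204) 240 [412. 186.] (np.float64(306.0), np.float64(104.0));
(370, 202) 0 [434.  68.] (np.float64(310.0), np.float64(172.0));(370, 202) 60 [429.  86.] (np.float64(310.0), np.float64(156.0));(370, 202) 120 [425. 103.] (np.float64(311.0), np.float64(138.0));(370, 202) 180 [421. 121.] (np.float64(311.0), np.float64(119.0));(370, 202) 240 [416. 139.] (np.float64(312.0), np.float64(97.0));
(400, 200) 0 [439.  -7.] (np.float64(317.0), np.float64(160.0));(400, 200) 60 [435.  16.] (np.float64(317.0), np.float64(145.0));(400, 200) 120 [430.  38.] (np.float64(318.0), np.float64(128.0));(400, 200) 180 [426.  60.] (np.float64(318.0), np.float64(110.0));(400, 200) 240 [421.  82.] (np.float64(318.0), np.float64(90.0));
```

```bash
python3 -m jog '{"jaw":[0,0,0,0,0,0,0,0,0,0],"slide":[[-0.8,0.27,0],[-0.8,0.27,0],[-0.8,0.27,0],[-0.8,0.27,0],[-0.8,0.27,0],[-0.8,0.27,0],[-0.8,0.27,0],[-0.8,0.27,0],[-0.8,0.27,0],[-0.8,0.27,0]],"spin":[0,0,0,0,0,0,0,0,0,0]}'
python3 -m jog '{"jaw":[0,0,0,0,0,0,0,0],"slide":[[-0.8,0.23,0.3],[-0.8,0.23,0.5],[-0.8,0.23,0.5],[-0.8,0.23,0.5],[-0.8,0.23,0.5],[-0.6,0.16,0.4],[0,0,0],[0,0,0]],"spin":[0,0,0,0,0,0,0,0]}'
python3 -c "
from h import *
go(407,252,120)"
```

```text
time_s: 2.1
ee_pos: [318.3, 364.5, 285.6]
ee_rot: [-180.0, 0.0, 112.9]
force: [0.7, 0.5, 0.1]
gripper_width: 0.1
gripper_force: 0.0
time_s: 2.9
ee_pos: [407.6, 253.7, 204.8]
ee_rot: [-180.0, -0.0, 112.8]
force: [0.6, 0.6, 0.5]
gripper_width: 0.7
gripper_force: 0.0
2.9 [407.6 253.7 204.8] [-180.    -0.   112.8] slide [-0.04 -0.04  2.83] F [0.6 0.6 0.5] 0.6875917674768066
```

```bash
python3 -m jog '{"jaw":[0,0,0,0,0,0,0,0],"slide":[[-0.04,-0.04,0.5],[0,0,0.6],[0,0,0.6],[0,0,0.6],[0,0,0.5],[0,0,0.4],[0,0,0],[0,0,0]],"spin":[0,0,0,0,0,0,0,0]}'
python3 -m jog '{"jaw":[0,0,0,0,0,0,0,0,0],"slide":[[0,0,0.13],[0,0,0.13],[0,0,0.13],[0,0,0.13],[0,0,0.13],[0,0,0.13],[0,0,0.13],[0,0,0.13],[0,0,0]],"spin":[0,0,0,0,0,0,0,0,0]}'
python3 -c "
from h import *
go(407,252,120)
f=env.grab_frame('scene');cv2.imwrite('pics/s1.png',cv2.resize(cv2.cvtColor(f,cv2.COLOR_RGB2BGR)[90:240,180:380],(800,600)))"
```

```text
time_s: 3.7
ee_pos: [407.2, 253.0, 109.6]
ee_rot: [179.9, -0.0, 112.9]
force: [0.9, 0.4, 0.3]
gripper_width: 0.6
gripper_force: 0.0
time_s: 4.6
ee_pos: [406.7, 251.9, 77.1]
ee_rot: [-179.9, 0.0, 112.9]
force: [-0.3, -0.5, -0.8]
gripper_width: 0.6
gripper_force: 0.0
4.6 [406.7 251.9  77.1] [-179.9    0.   112.9] slide [-0.    0.01 -1.43] F [-0.3 -0.5 -0.8] 0.5937024072424467
```

View pics/s1.png

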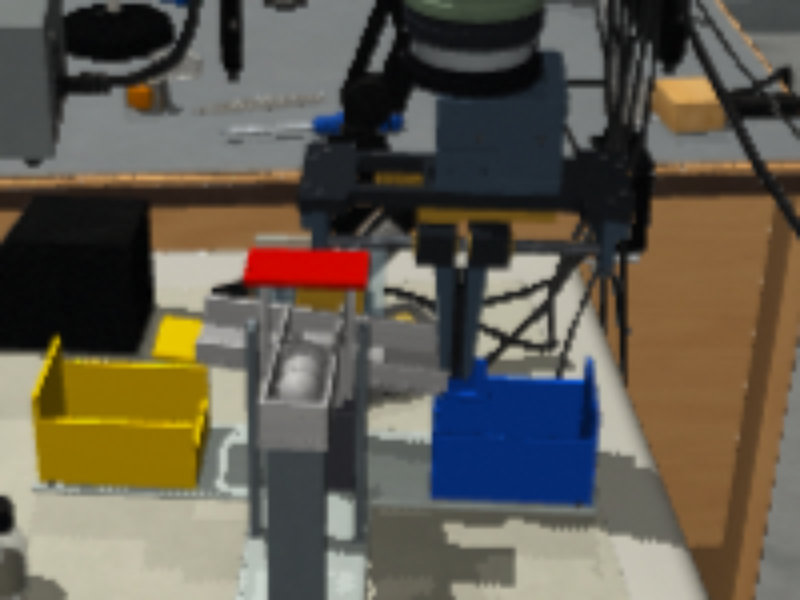

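The gate has flipped: the yellow pad is raised at about (180,338) in the crop, and the blue end is down over the blue cup. Next I raise the hand and move over the red plate.

```bash
python3 -m jog '{"jaw":[0,0,0,0,0,0,0,0,0,0],"slide":[[0,0,-0.3],[0,0,-0.7],[0,0,-0.8],[0,0,-0.8],[0,0,-0.8],[0,0,-0.8],[0,0,-0.6],[0,0,-0.3],[0,0,0],[0,0,0]],"spin":[0,0,0,0,0,0,0,0,0,0]}'
python3 -c "
from h import *
go(450,353,190)"
```

```text
time_s: 5.65
ee_pos: [406.7, 251.8, 230.3]
ee_rot: [-180.0, 0.0, 112.9]
force: [0.3, 0.1, -0.5]
gripper_width: 0.7
gripper_force: 0.0
5.65 [406.7 251.8 230.3] [-180.     0.   112.9] slide [2.55 2.64 1.34] F [ 0.3  0.1 -0.5] 0.6549676777217575
```

```bash
python3 -m jog '{"jaw":[0,0,0,0,0,0,0,0],"slide":[[0.5,0.53,0],[0.5,0.53,0],[0.5,0.53,0],[0.5,0.53,0.2],[0.5,0.52,0.4],[0.05,0,0.4],[0,0,0.3],[0,0,0]],"spin":[0,0,0,0,0,0,0,0]}'
python3 -m jog '{"jaw":[0,0,0,0,0,0,0,0,0],"slide":[[0,0,0.15],[0,0,0.15],[0,0,0.15],[0,0,0.15],[0,0,0.15],[0,0,0.15],[0,0,0.15],[0,0,0.15],[0,0,0]],"spin":[0,0,0,0,0,0,0,0,0]}'
python3 -c "
from h import *
go(450,353,151)"
```

```text
time_s: 6.45
ee_pos: [448.9, 351.8, 189.5]
ee_rot: [-179.7, 0.1, 112.9]
force: [-0.7, -0.3, 0.1]
gripper_width: 0.5
gripper_force: 0.0
time_s: 7.35
ee_pos: [450.1, 353.4, 154.9]
ee_rot: [-179.9, -0.0, 112.9]
force: [0.3, 0.4, -0.5]
gripper_width: 0.5
gripper_force: 0.0
7.35 [450.1 353.4 154.9] [-179.9   -0.   112.9] slide [-0.01 -0.01  0.13] F [ 0.3  0.4 -0.5] 0.5357030941217985
```

```bash
python3 -m jog '{"jaw":[0,0,0,0,0],"slide":[[0,0,0.06],[0,0,0.06],[0,0,0.06],[0,0,0],[0,0,0]],"spin":[0,0,0,0,0]}'
python3 -c "
from h import *
f=env.grab_frame('scene');cv2.imwrite('pics/s2.png',cv2.resize(cv2.cvtColor(f,cv2.COLOR_RGB2BGR)[90:240,180:380],(800,600)))
go(450,353,151)"
```

```text
time_s: 7.85
ee_pos: [450.3, 353.7, 151.3]
ee_rot: [180.0, -0.0, 112.9]
force: [-1.3, -1.3, 5.3]
gripper_width: 0.4
gripper_force: 2.8
7.9 [450.3 353.7 151.3] [180.   -0.  112.9] slide [-0.02 -0.02  0.01] F [-0.8 -0.6  6.2] 0.6618093881120288
```

View pics/s2.png

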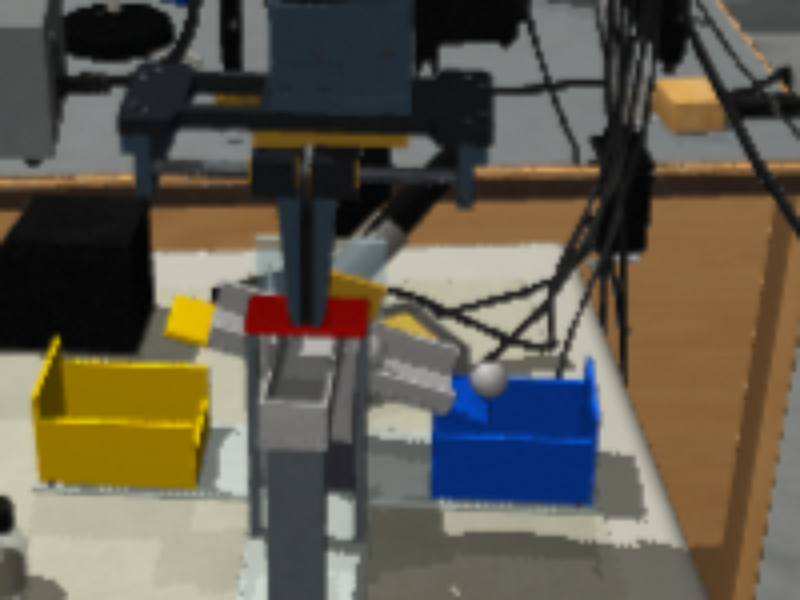

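A ball at (488,380) is dropping into the blue cup and the plate is at its stop. I press slightly harder to make sure, then retract.

```bash
python3 -m jog '{"jaw":[0,0,0,0],"slide":[[0,0,0.06],[0,0,0.03],[0,0,0],[0,0,0]],"spin":[0,0,0,0]}'
python3 -m jog '{"jaw":[0,0,0,0,0,0,0,0,0,0],"slide":[[0,0,-0.3],[0,0,-0.7],[0,0,-0.8],[0,0,-0.8],[0,0,-0.8],[0.3,0,-0.6],[0.6,0,0],[0.8,0,0],[0.8,0,0],[0.8,0,0]],"spin":[0,0,0,0,0,0,0,0,0,0]}'
python3 -m jog '{"jaw":[0,0,0,0,0,0,0,0,0,0],"slide":[[0.8,0,0],[0.8,-0.5,0],[0.6,-0.5,0],[0.2,-0.5,0],[0,0,0],[0,0,0],[0,0,0],[0,0,0],[0,0,0],[0,0,0]],"spin":[0,0,0,0,0,0,0,0,0,0]}'
python3 -c "
from h import *
go(450,353,151)
f=env.grab_frame('scene');a=cv2.resize(cv2.cvtColor(f,cv2.COLOR_RGB2BGR)[130:260,140:360],(440,260))
f=env.grab_frame('top');b=cv2.resize(cv2.cvtColor(f,cv2.COLOR_RGB2BGR)[100:300,130:350],(660,600))
cv2.imwrite('pics/s3.png',b);cv2.imwrite('pics/s4.png',cv2.resize(a,(800,472)))"
```

```text
time_s: 8.3
ee_pos: [450.4, 353.7, 151.1]
ee_rot: [179.9, -0.1, 112.9]
force: [-4.7, -3.2, 18.0]
gripper_width: 0.5
gripper_force: 9.2
time_s: 9.3
ee_pos: [410.5, 445.9, 265.9]
ee_rot: [-179.9, 0.0, 112.9]
force: [0.0, 0.1, -0.2]
gripper_width: 0.5
gripper_force: 0.0
time_s: 10.3
ee_pos: [342.9, 493.2, 267.7]
ee_rot: [180.0, -0.0, 112.8]
force: [0.8, -0.3, -1.0]
gripper_width: 0.2
gripper_force: 0.0
10.3 [342.9 493.2 267.7] [180.   -0.  112.8] slide [-5.69  1.48  3.89] F [ 0.8 -0.3 -1. ] 0.20794903513890634
```

View pics/s3.png

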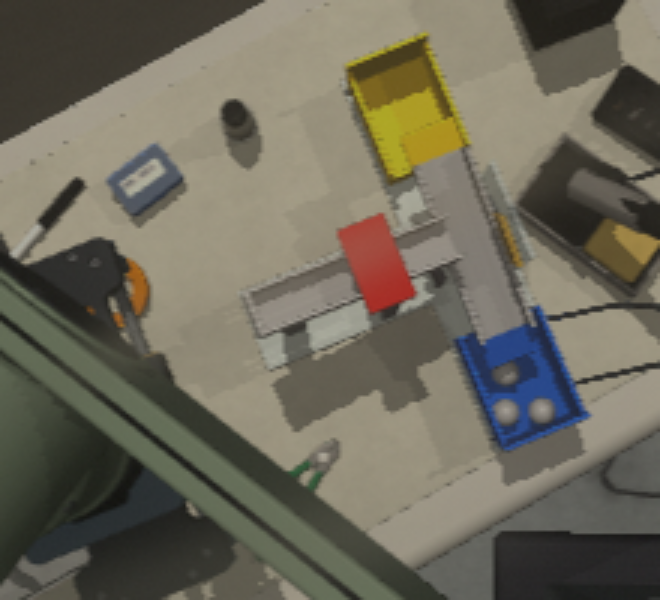

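View pics/s4.png

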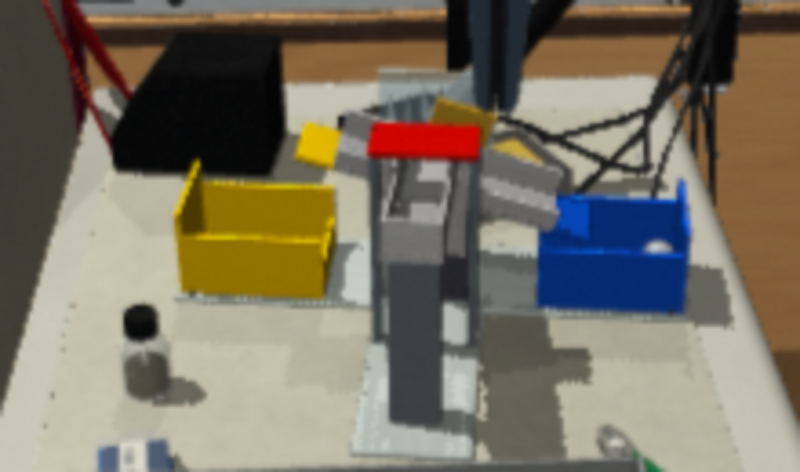

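The top view shows all three balls in the blue cup, at (507,373), (507,412) and (542,410). The feed plate is down, the gate leads to blue, the bystanders haven't moved, and the hand is clear.

```bash
python3 -c "
from workcell import env
print(env.job_done())"
```

```text
the job is handed in; nothing more can be done
None
```

Job handed in at about 10 s: I rocked the gate over to the blue cup and pressed the feed plate to its stop, and all three balls rolled into the blue cup; the hand is clear and nothing else was moved.

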